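# Set the sliding jaw of a panel cramp to a mosaic panel

## Task

The mosaic panel lies on the cramp against its fixed head, but the sliding jaw is pinned much too far away. Pull up the jaw's spring plunger, slide the jaw along the tube until its pad just meets the panel's edge, then let the plunger go and ease the jaw back until the pin drops fully home in the first hole it comes to, ready for the screw. Do not force the jaw or press hard on the freshly glued panel, and leave the panel and everything else on the bench where it lies.

Things in the scene. Friction and masses are not known exactly. Their poses are not given: they have to be found in the camera images.
- plunger (a joint): how far (m) the jaw's spring plunger is pulled up: 0 = fully home (pin 9 mm below the tube's top, through a hole), 0.009 = pin's tip riding on the tube, 0.016 = end of travel. Its spring pulls down with 5 N at 0, 11 N at 0.016; let go, it snaps down by itself. While it is held up, the jaw rises too by its 1.5 mm of play on the tube, so the knob moves that much more than this reading
- knob (a point): centre of the plunger's round black knob: 26 mm in diameter, 25 mm high, axis vertical. Under it a steel barrel 20 mm in diameter, then, 25 mm below this point when home, the flat top of the jaw's sleeve. The knob stays on the jaw: held or pushed sideways it slides the jaw along the tube, against about 1 to 4 N of friction. Axes as cramp
- jaw_face (a point): centre of the face of the sliding jaw's wooden pad, which meets the panel: 60 mm wide, 27 mm high, looking along -y of cramp, 62 mm from the knob's axis. The jaw is a grey steel sleeve round the tube, 44 mm wide, 94 mm long, 0.5 kg. Axes as cramp
- panel: the loose mosaic panel in its wooden edging, 240 mm (x) by 200 mm (y), 20 mm thick, 0.9 to 1.3 kg, lying on the tube and two wooden bearers; origin at the centre of its underside. The edge that the jaw meets lies 100 mm from the origin along its +y; the opposite edge is against the fixed head
- cramp: the fixed cramp: a steel tube 30 mm square, 630 mm long, its top 48 mm above the bench. Origin on the bench under the tube; z up, y along the tube from the fixed head to the jaw's end. In its top are round 12 mm holes for the 10 mm pin, drilled by hand, unevenly, 26 to 34 mm apart; where they lie is not measured: slid along the tube, the released pin drops into the next hole and stops the jaw
- hammer: a cross-peen hammer with a wooden handle, 290 mm long, lying on the bench to the right; origin under its middle
- nippers: tile nippers with two black handles, about 180 mm long, lying beyond the free end of the tube; origin at bench level near the pivot
- glue: a white glue bottle, 58 mm wide, 170 mm high, standing beyond the tube on the far side of the jaw; origin under its centre
- grout: a jar, 90 mm wide, 85 mm high, standing beside the cramp's fixed head on the far side; origin under its centre
- slab: a flat pale piece of broken tile, about 150 mm across, 9 mm thick, on the left; origin under its middle
- slate: a dark piece of broken tile, about 65 mm across, 9 mm thick, on the robot's side of the jaw; origin under its middle
- tile: a terracotta piece of broken tile, about 55 mm across, 9 mm thick, on the far side of the jaw; origin under its middle
- spreader: a flat steel adhesive spreader with a wooden handle, 250 mm long, lying at the front right; origin at bench level in its middle
There are look-alikes about, which are no part of the job. What is shaped like the part that bears plunger but orange, pink or yellow is not meant.

How it is judged (in metres and radians):
On the way, in this order (a step that is already met when the one before it is completed fails the run):
1. the plunger is pulled up, its pin clear of the tube (value of joint plunger above 0.0105 m), for 0.2 s.
2. the jaw's pad is brought up to the panel's edge (within 3 mm) (y of jaw_face in the frame of panel below 0.103 m), for 0.1 s.
At the end, for the whole second after the job is handed in: The pin is fully home (plunger within 3 mm of 0) in the hole nearest to the panel of those that leave the jaw clear of it (so the gap between pad and panel is less than the distance to the next hole), the panel lies within 6 mm of where it was, and jaw and panel are at rest (value of joint plunger below 0.003 m and ((y of jaw_face in the frame of cramp between 0.101 and 0.111 m and y of jaw_face in the frame of panel below 0.129 m) or (y of jaw_face in the frame of cramp between 0.074 and 0.084 m and y of jaw_face in the frame of panel below 0.135 m) or (y of jaw_face in the frame of cramp between 0.041 and 0.051 m and y of jaw_face in the frame of panel below 0.128 m)) and y of jaw_face in the frame of panel above 0.0985 m and distance of panel from where it was at the start of the episode below 0.006 m and linear speed of each of jaw, panel below 0.01 m/s); the robot touches nothing.
It fails at once if the panel is pressed with more than 25 N (contact force between jaw and panel above 25 N).
It fails at once if the jaw is forced on its tube (more than 60 N: shoved on with the pin in a hole, or the plunger hauled against its end) (contact force between jaw and cramp above 60 N).
It fails at once if the panel is pushed out of place by more than 10 mm (distance of panel from where it was at the start of the episode above 0.01 m).
It fails at once if something else on the bench is shifted by more than 30 mm (distance of any of hammer, nippers, glue, grout, slab, slate, tile, spreader from where it was at the start of the episode above 0.03 m).
It also fails if it takes over 51 s, if anything falls off the work surface, if the arm or the gripper's body presses on something with over 40 N, if the wrist force passes 120 N, or if a joint passes its speed limit or range.

## Robot

A 7-joint arm with a two-finger parallel gripper is mounted at the origin on the work surface. World frame = base frame: x ahead of the robot, y to its left, z up, the work surface at z = 0. Lengths are in m, angles in degrees, forces in N, time in s.
With the tool pointing down it reaches from about 0.4 to 0.85 m from the base axis. Payload 4.5 kg.
Tool frame: the origin (TCP) lies at the very end of the fingers, on their centre line; the grasp point (between the pads) lies 19 mm behind it; z points along the fingers, y is the line along which they close (so a half turn about z gives the same grasp; the last joint's range is limited). The gripper opens to 88 mm and grips with 3 to 60 N. Pads are 18 mm wide; open, the fingers measure 123 mm over their backs; the gripper's body (75 mm by 187 mm) begins 45 mm behind the grasp point.
Start: joints at [75.848, 39.483, -11.15, 89.685, 9.013, 51.709, -12.324], TCP at [0.173, -0.601, 0.239] pointing down, gripper open.
Joint ranges: [-172.22, 172.22], [-26.19, 119.32], [-84.43, 86.54], [7.71, 146.69], [-57.33, 237.33], [2.42, 119.75], [-152.13, 152.13]. Speed limits (degrees/s): [147.25, 147.25, 180, 180, 180, 180, 180].

## Interface

Orientations are given as a 3x3 rotation matrix whose columns are the frame's x, y, z axes.
In Python, from cell import monitor, cams, job gives the robot as it stands. The module is installed in compiled form; this text tells all that it offers.
- The arm moves only by the shell command python3 -m handwheel 'ROWS'. ROWS is JSON, a list of rows, each a list of 3 entries, a list of its own where there are three numbers: the turn, a rotation vector about the tool's x, y, z in rad, then the shift along the tool's x, y, z in mm, then the opening, from 0 (shut) to 1 (fully open). A call has 1 to 12 rows; each row shifts and turns the commanded pose from where the row before left it, along the tool's axes as they then stand; what a row does not reach is not made up. A row lasts 1/10 s, in which the tool goes at most 50 mm and 8.59 degrees, less where a joint would pass 70% of its speed; a pose out of reach is approached as far as the arm can. A call is refused whole if a number of a shift passes 50 or a number of a turn 0.15, either way. A call with a gripper value outside its range is refused whole. The fingers move at their own pace and stop on an object; the grip force is fixed at half the most. Time passes only in rows, so rows that do not move let the fingers close. It gives the time, the measured TCP pose, the force, the opening and the grip force at its end, in the units of the state.
- monitor.get_state(): the state, without advancing time (a new reading comes with each control period).
- cams.camera(name): name is "scene" or "top" or "wrist"; returns a dict with "color" (400x640x3 uint8, blue, green, red), "range_z" (400x640 float32, m along the optical axis (not along the pixel's ray), 0 where there is no reading), "intrinsics" (3x3 intrinsics, pixels), "eye" and "orientation" of the camera in the world; the wrist camera has in their place "hand_eye" (4x4, takes a point from camera to tool coordinates, whose origin is the TCP and whose axes are the flange's). Camera axes: x right, y down, z forward; pixel columns grow to the right and rows downward; lengths in m; the calibration is good to about 2 mm. A picture is of the moment at which its call begins: read the wrist's pose just before it.
- job.close_job(): hands the job in; it is judged then, once.
The state is a dict: "clock": time; "q": joint angles; "qd": joint speeds; "joint_torque": joint torques, N m; "eef_pos": TCP position; "ee_rot": TCP orientation; "wrist_force": force on the tool from outside, world axes, zero at the start; "wrist_torque": the same for the moment, N m; "grip_width": finger opening in m; "grasp_force": force on a finger pad.
Only numpy, scipy, OpenCV 4.12 (cv2) and the standard library are available. Lean on these libraries where they do the work, as an engineer would, in place of code of your own. Each camera call takes 0.05 s, during which the arm holds its last target. There are 200 camera calls.

## Working session

There is one attempt and no reset: what is moved stays moved. The work goes in short steps, Python scripts to look and compute and a shell command to move; the robot and the scene stay as the last step left them, time stands still between calls to the robot, and variables do not carry over. Pictures are saved under pics/ and viewed, at most 10 in all, crops included, and the job is handed in when it is done.

```bash
mkdir -p pics
cat > h.py <<'E'
import numpy as np, cv2
from cell import monitor, cams, job
def pts(c):
    K=c["intrinsics"]; z=c["range_z"]; v,u=np.mgrid[:z.shape[0],:z.shape[1]]
    P=np.stack([(u-K[0,2])/K[0,0]*z,(v-K[1,2])/K[1,1]*z,z],-1)
    if "eye" in c: R,t=np.array(c["orientation"]),np.array(c["eye"])
    else:
        s=c["s"];H=np.array(c["hand_eye"]);R0=np.array(s["ee_rot"]);R=R0@H[:3,:3];t=R0@H[:3,3]+np.array(s["eef_pos"])
    W=P@R.T+t; W[z==0]=np.nan
    return W
def shot(n,f):
    s=monitor.get_state(); c=cams.camera(n); c["s"]=s; cv2.imwrite("pics/"+f,c["color"]); W=pts(c); np.save("pics/"+f[:-4]+".npy",W); return c,W
E
python3 - <<'E'
from h import *
for n in("scene","top"):
    c,W=shot(n,n+"0.png"); print(n,c["eye"],c["intrinsics"][0,0])
print(monitor.get_state())
E
```

```text
scene [1.10455265 0.71535949 0.89099558] 434.30465576515456
top [3.73620845e-01 1.21221992e-03 1.44986042e+00] 375.797960060276
{'clock': 0.1, 'q': array([ 75.85059351,  39.53021004, -11.14529426,  89.73595164,
         9.01348977,  51.71043852, -12.32599304]), 'qd': array([-0.08218057, -0.16889887,  0.06283074, -0.19342432, -0.08355547,
        0.00416895, -0.06552401]), 'joint_torque': array([-4.01621030e-03, -5.28499317e+01, -1.27180818e+00, -1.53837454e+01,
       -5.25772898e-02,  2.00429007e-03,  6.44450347e-05]), 'eef_pos': array([ 0.17297828, -0.60001361,  0.23798411]), 'ee_rot': array([[ 9.60832525e-01,  2.77129074e-01, -5.79499652e-04],
       [ 2.77129650e-01, -9.60831287e-01,  1.54741380e-03],
       [-1.27968044e-04, -1.64740204e-03, -9.99998635e-01]]), 'wrist_force': array([0.42375402, 0.61172565, 0.06349859]), 'wrist_torque': array([-0.01142336,  0.01508154,  0.05096949]), 'grasp_force': 0.0, 'grip_width': 0.08830938167681286}
```

View pics/top0.png

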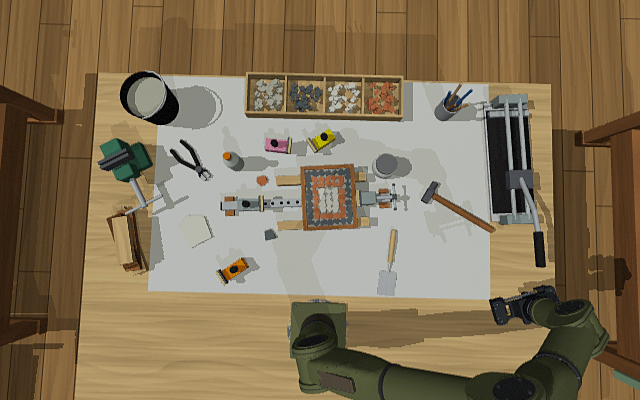

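View pics/scene0.png

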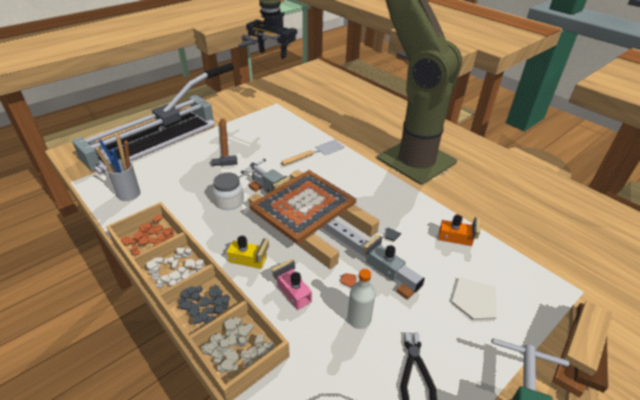

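The top view shows the tube running leftwards (world +y). The jaw with its black knob is near (247,203), the panel centre near (330,197) and its left edge near column 302. In the scene view the knob is near (390,252).

Run:
```python
from h import *
for n,roi in(("top0",(185,220,215,310)),("scene0",(225,300,340,440))):
    W=np.load(f"pics/{n}.npy"); im=cv2.imread(f"pics/{n}.png").astype(int)
    a,b,c,d=roi; w=W[a:b,c:d].reshape(-1,3); g=im[a:b,c:d].reshape(-1,3)
    m=(g.max(1)<50)&(w[:,2]>.09); print(n,m.sum(),np.median(w[m],0),w[m].min(0),w[m].max(0))
    m=(w[:,2]>.115); print("high",w[m].min(0),w[m].max(0),np.median(w[m],0),m.sum())
    if n=="top0":
        for v in(200,203,206): print(v,[(u,*np.round(W[v,u]*1000).astype(int)) for u in range(218,312,4)])
# panel
W=np.load("pics/top0.npy"); P=W[160:235,296:360]; h=(P[...,2]>.055)&(P[...,2]<.08); q=P[h]
print("panel",cv2.minAreaRect(q[:,:2].astype(np.float32)),np.median(q[:,2]))
W=np.load("pics/scene0.npy"); P=W[165:250,245:360]; h=(P[...,2]>.06)&(P[...,2]<.075); q=P[h]
print("panel",cv2.minAreaRect(q[:,:2].astype(np.float32)),np.median(q[:,2]))
# tube top line
W=np.load("pics/top0.npy"); q=W[190:215,215:300].reshape(-1,3); q=q[(q[:,2]>.043)&(q[:,2]<.053)]; print(len(q),np.polyfit(q[:,1],q[:,0],1))
```

```text
top0 27 [0.46147966 0.27469727 0.09290921] [0.45381764 0.26310475 0.09000026] [0.47206537 0.28582662 0.09983359]Traceback (most recent call last):
  File "<stdin>", line 6, in <module>
    return umr_minimum(a, axis, None, out, keepdims, initial, where)
ValueError: zero-size array to reduction operation minimum which has no identity
```

Run:
```python
from h import *
for n,roi in(("top0",(185,220,215,310)),("scene0",(225,300,340,440))):
    W=np.load(f"pics/{n}.npy"); im=cv2.imread(f"pics/{n}.png").astype(int)
    a,b,c,d=roi; w=W[a:b,c:d].reshape(-1,3); g=im[a:b,c:d].reshape(-1,3)
    m=(g.max(1)<60)&(w[:,2]>.075)&(w[:,2]<.12); print(n,m.sum(),np.median(w[m],0),w[m].min(0),w[m].max(0))
    if n=="top0":
        for v in(200,203,206): print(v,*[(u,*np.round(W[v,u]*1000).astype(int).tolist()) for u in range(218,312,4)])
# panel
W=np.load("pics/top0.npy"); P=W[160:235,296:360]; h=(P[...,2]>.055)&(P[...,2]<.08); q=P[h]
print("panel",cv2.minAreaRect(q[:,:2].astype(np.float32)),np.median(q[:,2]))
W=np.load("pics/scene0.npy"); P=W[165:250,245:360]; h=(P[...,2]>.06)&(P[...,2]<.075); q=P[h]
print("panel",cv2.minAreaRect(q[:,:2].astype(np.float32)),np.median(q[:,2]))
W=np.load("pics/top0.npy"); q=W[195:212,215:300].reshape(-1,3); q=q[(q[:,2]>.043)&(q[:,2]<.053)]; print(len(q),np.polyfit(q[:,1],q[:,0],1))
```

```text
top0 40 [0.46461898 0.27366375 0.09168738] [0.45381764 0.26271963 0.07506401] [0.47256258 0.28582662 0.09983359]
200 (218, 480, 397, 3) (222, 480, 381, 8) (226, 480, 363, 17) (230, 480, 347, 19) (234, 481, 335, 7) (238, 478, 309, 52) (242, 478, 293, 59) (246, 476, 272, 90) (250, 479, 264, 54) (254, 479, 249, 55) (258, 480, 235, 54) (262, 478, 216, 79) (266, 481, 206, 48) (270, 481, 191, 49) (274, 481, 175, 55) (278, 482, 161, 49) (282, 482, 146, 50) (286, 483, 131, 49) (290, 483, 116, 51) (294, 483, 100, 55) (298, 484, 86, 46) (302, 483, 70, 71) (306, 484, 56, 61) (310, 484, 41, 61)
203 (218, 468, 397, 2) (222, 466, 370, 48) (226, 466, 355, 46) (230, 467, 341, 45) (234, 466, 323, 54) (238, 467, 308, 56) (242, 464, 285, 95) (246, 465, 271, 92) (250, 468, 264, 56) (254, 468, 248, 61) (258, 469, 235, 50) (262, 467, 216, 76) (266, 471, 208, 32) (270, 470, 190, 48) (274, 470, 175, 52) (278, 471, 161, 47) (282, 472, 147, 38) (286, 471, 130, 52) (290, 471, 115, 56) (294, 472, 101, 48) (298, 473, 86, 47) (302, 471, 69, 80) (306, 472, 55, 66) (310, 472, 40, 67)
206 (218, 457, 397, -1) (222, 4
[... 157 characters left out ...]
, 457, 248, 55) (258, 457, 233, 56) (262, 457, 216, 73) (266, 459, 205, 48) (270, 459, 190, 46) (274, 459, 175, 49) (278, 460, 160, 45) (282, 460, 145, 52) (286, 461, 131, 43) (290, 461, 116, 39) (294, 463, 102, 23) (298, 464, 88, 4) (302, 461, 70, 65) (306, 462, 55, 60) (310, 462, 40, 62)
scene0 71 [0.47220447 0.28123643 0.08957581] [0.45821933 0.27031239 0.07574713] [0.47794517 0.29031058 0.09575606]
panel ((0.4988951086997986, -0.02665000408887863), (0.24033623933792114, 0.2274554967880249), 4.276904582977295) 0.06656817188969144
panel ((0.49737560749053955, -0.03816738724708557), (0.376187801361084, 0.3235652446746826), 56.14651870727539) 0.06711013110272146
401 [-0.07405597  0.484701  ]
```

```bash
python3 -m handwheel '[[[0,0,0],[39,-25,0],1],[[0,0,0],[39,-25,0],1],[[0,0,0],[39,-25,0],1],[[0,0,0],[39,-25,0],1],[[0,0,0],[39,-25,0],1],[[0,0,0],[39,-25,0],1],[[0,0,0],[39,-25,0],1],[[0,0,0],[39,-25,0],1],[[0,0,0],[39,-25,0],1],[[0,0,0],[39,-25,0],1]]'
python3 -m handwheel '[[[0,0,-0.15],[0,0,0],1],[[0,0,-0.15],[0,0,0],1],[[0,0,-0.15],[0,0,0],1],[[0,0,-0.15],[0,0,0],1],[[0,0,-0.15],[0,0,0],1],[[0,0,-0.15],[0,0,0],1],[[0,0,-0.15],[0,0,0],1],[[0,0,-0.15],[0,0,0],1],[[0,0,-0.15],[0,0,0],1],[[0,0,0],[0,0,0],1]]'
cat >> h.py <<'E'
def goto(p,az=None):
    s=monitor.get_state(); R=s["ee_rot"]; d=R.T@(np.array(p)-s["eef_pos"])*1000
    print("t",s["clock"],"tcp",np.round(s["eef_pos"],4),"shift mm",np.round(d,1),"yaz",np.degrees(np.arctan2(R[1,1],R[0,1])),"z",np.round(R[:,2],4),"F",np.round(s["wrist_force"],1))
E
python3 -c "
from h import *
goto((.466,.20,.2))"
```

```text
clock: 1.1
eef_pos: [0.4794, -0.2506, 0.2385]
ee_rot: [[0.961, 0.277, -0.001], [0.277, -0.961, 0.0], [-0.001, -0.0, -1.0]]
wrist_force: [1.0, -0.5, -1.8]
grip_width: 0.088
grasp_force: 0.0
clock: 2.1
eef_pos: [0.4782, -0.2523, 0.2383]
ee_rot: [[-0.06, 0.998, -0.001], [0.998, 0.06, 0.001], [0.001, -0.001, -1.0]]
wrist_force: [1.0, -0.1, -0.4]
grip_width: 0.088
grasp_force: 0.0
t 2.1 tcp [ 0.4782 -0.2523  0.2383] shift mm [452.2  15.   38.7] yaz 3.447216837508444 z [-7.e-04  8.e-04 -1.e+00] F [ 1.  -0.1 -0.4]
```

```bash
python3 -m handwheel '[[[0,0,-0.014],[45,0,4],1],[[0,0,0],[45,0,4],1],[[0,0,0],[45,0,4],1],[[0,0,0],[45,0,4],1],[[0,0,0],[45,0,4],1],[[0,0,0],[45,0,4],1],[[0,0,0],[45,0,4],1],[[0,0,0],[45,0,4],1],[[0,0,0],[45,0,4],1],[[0,0,0],[45,0,4],1],[[0,0,0],[0,0,0],1]]'
python3 -c "
from h import *
goto((.465,.275,.2)); c,W=shot('wrist','w1.png'); print(c['hand_eye'])"
```

```text
clock: 3.2
eef_pos: [0.4448, 0.2051, 0.199]
ee_rot: [[-0.081, 0.997, 0.001], [0.997, 0.081, 0.007], [0.007, 0.002, -1.0]]
wrist_force: [-0.4, 0.1, 0.1]
grip_width: 0.0877
grasp_force: 0.0
t 3.2 tcp [0.4448 0.2051 0.199 ] shift mm [68.  25.8 -0.6] yaz 4.664125849259143 z [ 0.0011  0.0066 -1.    ] F [-0.4  0.1  0.1]
[[-3.62955773e-04 -9.60599825e-01 -2.77934963e-01  7.25717788e-02]
 [ 9.99999728e-01 -5.27128015e-04  5.15960291e-04  1.00414343e-03]
 [-6.42138671e-04 -2.77934700e-01  9.60599755e-01 -1.45475491e-01]
 [ 0.00000000e+00  0.00000000e+00  0.00000000e+00  1.00000000e+00]]
```

View pics/w1.png

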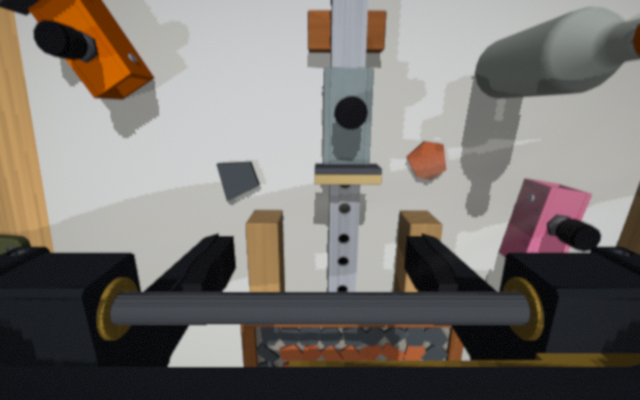

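The wrist view shows the knob disc near (350,112), the pad at (348,172), the tube holes at (344,184), (344,208), (343,238) and (342,260), and the panel edge below. The glue bottle is on the right.

Run:
```python
from h import *
W=np.load("pics/w1.npy"); im=cv2.imread("pics/w1.png")
m=(im.max(2)<45); m[:90]=0;m[135:]=0;m[:,:325]=0;m[:,375:]=0
w=W[m]; top=w[w[:,2]>.087]; print(m.sum(),len(top),cv2.minEnclosingCircle(top[:,:2].astype(np.float32)),np.median(top,0))
m2=np.zeros_like(m);m2[70:160,325:375]=1; q=W[m2]; q=q[(q[:,2]>.05)&(q[:,2]<.062)]; print("sleeve",cv2.minAreaRect(q[:,:2].astype(np.float32)),np.median(q[:,2]))
m2[:]=0;m2[190:285,330:358]=1; q=W[m2]; q=q[(q[:,2]>.044)&(q[:,2]<.052)];p=np.polyfit(q[:,1],q[:,0],1);print("tube",p,np.median(q[:,2]), "x at .275",np.polyval(p,.275))
print("pad",W[165:186,350].round(4)[:, :].tolist())
for n in ["top0"]:
    V=np.load("pics/top0.npy"); 
    r=V[197:207,292:316]; print(r[5].round(4).tolist())
goto((.465,.275,.064))
```

```text
762 755 ((0.46499770879745483, 0.2764168679714203), 0.012290005572140217) [0.46494318 0.27654078 0.09097068]
sleeve ((0.46660900115966797, 0.27318015694618225), (0.0424201563000679, 0.07871641963720322), 4.73291540145874) 0.053775692643368594
tube [-0.08784346  0.48839174] 0.04750909023072947 x at .275 0.46423478342213975
pad [[0.4721, 0.2302, 0.0629], [0.4715, 0.2303, 0.0688], [0.4711, 0.23, 0.0729], [0.4709, 0.2296, 0.0754], [0.4709, 0.229, 0.0768], [0.4711, 0.2279, 0.076], [0.4711, 0.2271, 0.0764], [0.4712, 0.2262, 0.0762], [0.4715, 0.225, 0.075], [0.4716, 0.224, 0.0743], [0.4715, 0.2236, 0.0765], [0.4715, 0.2228, 0.0774], [0.4718, 0.2216, 0.0756], [0.4718, 0.2208, 0.0763], [0.4719, 0.2199, 0.0764], [0.4719, 0.2193, 0.0774], [0.472, 0.2183, 0.0772], [0.4722, 0.2172, 0.0762], [0.4723, 0.2163, 0.0765], [0.4762, 0.2082, 0.045], [0.4761, 0.2076, 0.0466]]
[[0.4759, 0.1082, 0.0483], [0.4758, 0.1042, 0.052], [0.4761, 0.1006, 0.049], [0.4764, 0.0971, 0.0461], [0.4772, 0.094, 0.0359], [0.477, 0.09, 0.04], [0.4773, 0.0864, 0.0374], [0.4765, 0.0819, 0.0495], [0.4765, 0.0781, 0.0511], [0.4766, 0.0744, 0.0504], [0.4753, 0.0697, 0.0692], [0.4757, 0.0663, 0.0652], [0.4752, 0.0622, 0.0738], [0.4757, 0.0587, 0.068], [0.4762, 0.0553, 0.062], [0.4758, 0.0514, 0.0684], [0.4759, 0.0477, 0.0686], [0.4764, 0.0442, 0.0632], [0.4762, 0.0404, 0.0666], [0.4762, 0.0366, 0.0684], [0.4766, 0.033, 0.0647], [0.4771, 0.0294, 0.0592], [0.4763, 0.0255, 0.0703], [0.4768, 0.0219, 0.0658]]
t 3.25 tcp [0.4452 0.2006 0.1987] shift mm [ 72.4  25.5 134.8] yaz 4.439329811397214 z [ 1.0e-04  2.1e-03 -1.0e+00] F [-0.7 -0.5 -0.4]
```

```bash
python3 -m handwheel '[[[0,0,0],[37,12,0],1],[[0,0,0],[38,12,0],1],[[0,0,0],[0,0,30],1],[[0,0,0],[0,0,30],1],[[0,0,0],[0,0,0],1],[[0,0,0],[0,0,0],1],[[0,0,0],[0,0,0],1]]'
python3 - <<'E'
from h import *
goto((.465,.276,.064))
c,W=shot('wrist','w2.png'); im=c["color"]
k=(im.max(2)<50)&(W[...,2]>.086)&(W[...,2]<.097)&(abs(W[...,0]-.465)<.03)&(abs(W[...,1]-.276)<.03); w=W[k]
print(k.sum(),cv2.minEnclosingCircle(w[:,:2].astype(np.float32)),np.median(w,0))
goto((.465,.276,.064))
E
```

```text
clock: 3.95
eef_pos: [0.4654, 0.2728, 0.14]
ee_rot: [[-0.072, 0.997, 0.002], [0.997, 0.072, 0.001], [0.001, 0.002, -1.0]]
wrist_force: [0.7, -0.1, -0.2]
grip_width: 0.088
grasp_force: 0.0
t 3.95 tcp [0.4654 0.2728 0.14  ] shift mm [ 3.2 -0.3 76. ] yaz 4.112575367163843 z [ 1.8e-03  7.0e-04 -1.0e+00] F [ 0.7 -0.1 -0.2]
639 ((0.4652169346809387, 0.2777932584285736), 0.0124630993232131) [0.46571681 0.27454371 0.09093814]
t 4.0 tcp [0.4654 0.273  0.1401] shift mm [ 2.9 -0.3 76.1] yaz 4.136442235132698 z [ 0.0021  0.0011 -1.    ] F [0.5 0.  0. ]
```

```bash
python3 -m handwheel '[[[0,0,0],[3,0,25],1],[[0,0,0],[0,0,25],1],[[0,0,0],[0,0,18],1],[[0,0,0],[0,0,8],1],[[0,0,0],[0,0,0],1],[[0,0,0],[0,0,0],1]]'
python3 -m handwheel '[[[0,0,0],[0,0,0],0.2],[[0,0,0],[0,0,0],0.2],[[0,0,0],[0,0,0],0.2],[[0,0,0],[0,0,0],0.2],[[0,0,0],[0,0,0],0.2],[[0,0,0],[0,0,0],0.2],[[0,0,0],[0,0,0],0.2],[[0,0,0],[0,0,0],0.2]]'
```

```text
clock: 4.6
eef_pos: [0.4648, 0.2765, 0.0637]
ee_rot: [[-0.074, 0.997, 0.001], [0.997, 0.074, 0.001], [0.001, 0.001, -1.0]]
wrist_force: [-0.5, -0.9, 0.3]
grip_width: 0.0876
grasp_force: 0.0
clock: 5.4
eef_pos: [0.4642, 0.2761, 0.0626]
ee_rot: [[-0.074, 0.997, -0.0], [0.997, 0.074, -0.0], [-0.0, -0.0, -1.0]]
wrist_force: [1.1, -0.1, 0.6]
grip_width: 0.0262
grasp_force: 1.7
```

```bash
python3 -m handwheel '[[[0,0,0],[0,0,0],0],[[0,0,0],[0,0,0],0],[[0,0,0],[0,0,0],0]]'
python3 -m handwheel '[[[0,0,0],[0,0,-3],0],[[0,0,0],[0,0,-3],0],[[0,0,0],[0,0,-3],0],[[0,0,0],[0,0,-3],0],[[0,0,0],[0,0,-2],0],[[0,0,0],[0,0,0],0],[[0,0,0],[0,0,0],0]]'
```

```text
clock: 5.7
eef_pos: [0.4643, 0.2761, 0.0627]
ee_rot: [[-0.074, 0.997, 0.0], [0.997, 0.074, 0.0], [0.0, 0.0, -1.0]]
wrist_force: [0.5, 0.3, -0.9]
grip_width: 0.0253
grasp_force: 30.0
clock: 6.4
eef_pos: [0.4637, 0.2761, 0.0765]
ee_rot: [[-0.074, 0.997, -0.001], [0.997, 0.074, -0.0], [-0.0, -0.001, -1.0]]
wrist_force: [-1.0, 1.6, -10.0]
grip_width: 0.025
grasp_force: 30.0
```

```bash
python3 -m handwheel '[[[0,0,0],[-4,0,0],0],[[0,0,0],[-8,0,0],0],[[0,0,0],[-14,0,0],0],[[0,0,0],[-16,0,0],0],[[0,0,0],[-16,0,0],0],[[0,0,0],[-16,0,0],0],[[0,0,0],[-16,0,0],0],[[0,0,0],[-14,0,0],0],[[0,0,0],[-8,0,0],0],[[0,0,0],[-4,0,0],0],[[0,0,0],[-2,0,0],0],[[0,0,0],[0,0,0],0]]'
python3 - <<'E'
from h import *
goto((.475,.135,.077))
c,W=shot('wrist','w3.png'); c,W=shot('scene','s3.png')
t,W=shot('top','t3.png')
im=cv2.imread('pics/s3.png')[120:320,200:440]; w=cv2.imread('pics/w3.png')
cv2.imwrite('pics/c3.png',np.vstack([cv2.resize(im,(640,533))[120:440],w[:280]]))
E
```

```text
clock: 7.6
eef_pos: [0.473, 0.1588, 0.0768]
ee_rot: [[-0.074, 0.997, 0.0], [0.997, 0.074, 0.0], [0.0, 0.0, -1.0]]
wrist_force: [-0.1, 0.6, -10.0]
grip_width: 0.0249
grasp_force: 30.0
t 7.6 tcp [0.473  0.1588 0.0768] shift mm [-23.9   0.2  -0.3] yaz 4.266356688971105 z [ 2.e-04  4.e-04 -1.e+00] F [ -0.1   0.6 -10. ]
```

View pics/c3.png

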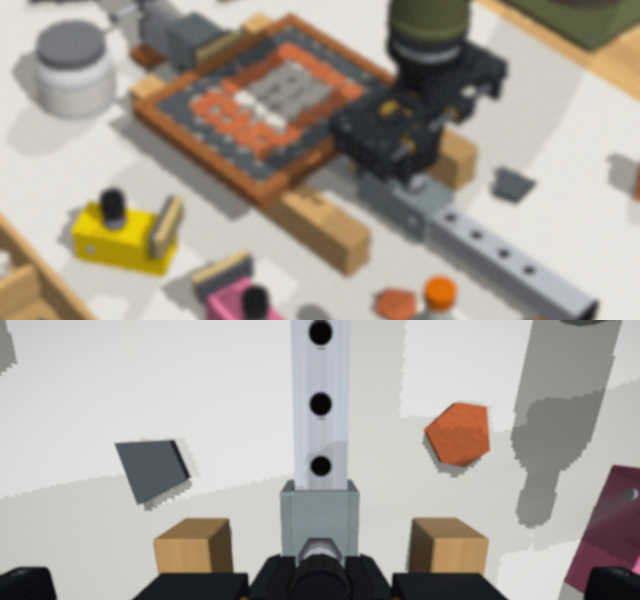

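```bash
python3 -m handwheel '[[[0,0,0],[-5,0,0],0],[[0,0,0],[-6,0,0],0],[[0,0,0],[-5,0,0],0],[[0,0,0],[-2,0,0],0],[[0,0,0],[-1,0,0],0],[[0,0,0],[-1,0,0],0],[[0,0,0],[0,0,0],0]]'
python3 -m handwheel '[[[0,0,0],[-1,0,0],0],[[0,0,0],[-1,0,0],0],[[0,0,0],[0,0,0],0]]'
```

```text
clock: 8.45
eef_pos: [0.4744, 0.1385, 0.0767]
ee_rot: [[-0.074, 0.997, -0.0], [0.997, 0.074, 0.0], [0.0, -0.0, -1.0]]
wrist_force: [0.8, 1.7, -10.3]
grip_width: 0.025
grasp_force: 30.0
clock: 8.75
eef_pos: [0.4746, 0.1364, 0.0767]
ee_rot: [[-0.074, 0.997, 0.0], [0.997, 0.074, -0.0], [-0.0, 0.0, -1.0]]
wrist_force: [-0.2, 1.7, -10.5]
grip_width: 0.0249
grasp_force: 30.0
```

Run:
```python
from h import *
goto((.475,.135,.077))
c,W=shot('scene','s4.png')
im=c["color"][160:260,240:400]; cv2.imwrite('pics/c4.png',cv2.resize(im,(800,500),interpolation=cv2.INTER_CUBIC))
```

```text
t 8.75 tcp [0.4746 0.1364 0.0767] shift mm [-1.4  0.3 -0.3] yaz 4.235121720728972 z [ 1.e-04 -2.e-04 -1.e+00] F [ -0.2   1.7 -10.5]
```

View pics/c4.png

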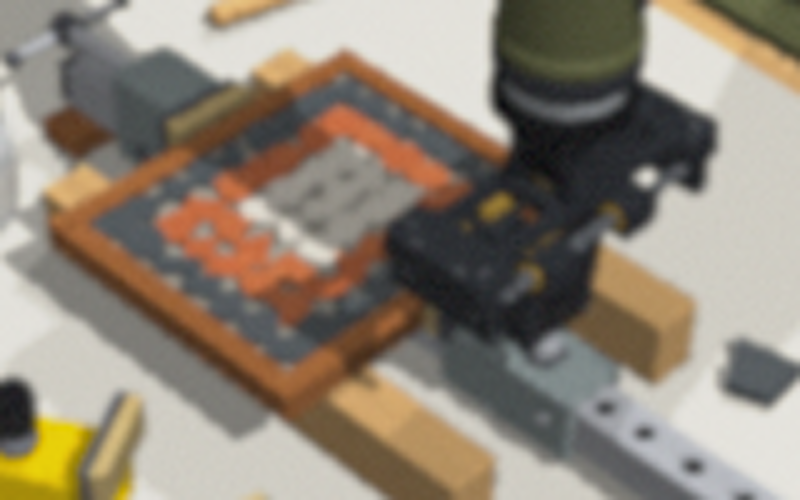

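The jaw is close to the panel: the pad corner shows at (430,315), next to the panel edge, and the last millimetres are hidden by the gripper. I'll continue in small steps, watching the force.

```bash
python3 -m handwheel '[[[0,0,0],[-1,0,0],0],[[0,0,0],[0,0,0],0]]' | sed -n '2p;4p'; python3 -c "
from h import *
goto((.475,.1345,.0767))"
```

```text
eef_pos: [0.4747, 0.1354, 0.0767]
wrist_force: [-0.9, 0.8, -11.0]
t 9.0 tcp [0.4747 0.1354 0.0767] shift mm [-0.9  0.3  0. ] yaz 4.233672712662741 z [ 1.e-04 -2.e-04 -1.e+00] F [ -0.9   0.8 -11. ]
```

```bash
python3 -m handwheel '[[[0,0,0],[-1,0,0],0],[[0,0,0],[0,0,0],0]]' | grep -E 'pos|force'
```

```text
eef_pos: [0.4747, 0.1343, 0.0767]
wrist_force: [1.2, 2.1, -10.8]
grasp_force: 30.0
```

```bash
python3 -m handwheel '[[[0,0,0],[-1,0,0],0],[[0,0,0],[0,0,0],0]]' | grep -E 'pos|force'
```

```text
eef_pos: [0.4747, 0.134, 0.0767]
wrist_force: [-0.1, 2.9, -11.0]
grasp_force: 30.0
```

```bash
python3 -m handwheel '[[[0,0,0],[-1,0,0],0],[[0,0,0],[0,0,0],0]]' | grep -E 'pos|force'
```

```text
eef_pos: [0.4748, 0.134, 0.0768]
wrist_force: [-1.1, 5.8, -10.9]
grasp_force: 30.0
```

```bash
python3 -m handwheel '[[[0,0,0],[1.5,0,0],0],[[0,0,0],[0,0,0],0],[[0,0,0],[0,0,0],0.7],[[0,0,0],[0,0,0],0.7],[[0,0,0],[0,0,0],0.7],[[0,0,0],[0,0,0],0.7],[[0,0,0],[0,0,-20],0.7],[[0,0,0],[0,0,-40],0.7],[[0,0,0],[0,0,0],0.7],[[0,0,0],[0,0,0],0.7]]'
python3 - <<'E'
from h import *
goto((.4748,.134,.0767))
c,W=shot('wrist','w5.png'); im=c["color"]
k=(im.max(2)<55)&(W[...,2]>.086)&(W[...,2]<.115)&(abs(W[...,0]-.475)<.02)&(abs(W[...,1]-.134)<.02); w=W[k]
print(k.sum(),cv2.minEnclosingCircle(w[:,:2].astype(np.float32)),np.median(w,0))
E
```

```text
clock: 10.6
eef_pos: [0.4753, 0.1338, 0.1374]
ee_rot: [[-0.073, 0.997, 0.002], [0.997, 0.073, 0.0], [0.0, 0.002, -1.0]]
wrist_force: [-0.7, -0.1, 0.2]
grip_width: 0.0615
grasp_force: 0.0
t 10.6 tcp [0.4753 0.1338 0.1374] shift mm [ 0.2 -0.6 60.7] yaz 4.2006890434059585 z [ 2.e-03  4.e-04 -1.e+00] F [-0.7 -0.1  0.2]
1072 ((0.475649356842041, 0.1358708292245865), 0.012674720026552677) [0.47581747 0.1358608  0.09987021]
```

View pics/w5.png

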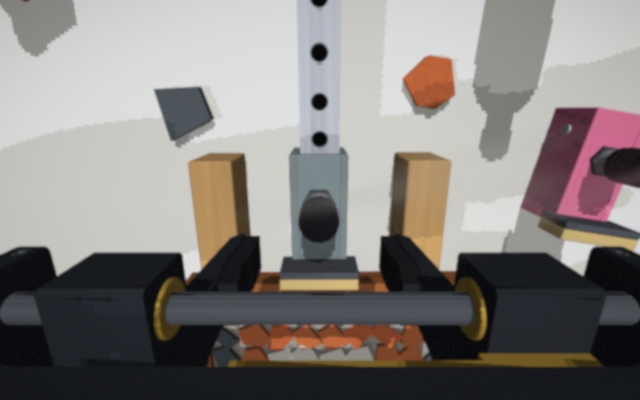

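The knob at (319,217) now has its top at 0.100 m, so the pin is riding on the tube and the pad is at the panel edge. Next I put the closed fingers on the panel side of the knob and push it back.

```bash
python3 -m handwheel '[[[0,0,0],[-16,0,0],0],[[0,0,0],[-15,0,0],0],[[0,0,0],[0,0,0],0],[[0,0,0],[0,0,0],0],[[0,0,0],[0,0,0],0],[[0,0,0],[0,0,0],0],[[0,0,0],[0,0,0],0],[[0,0,0],[0,0,20],0],[[0,0,0],[0,0,20],0],[[0,0,0],[0,0,12],0],[[0,0,0],[0,0,5],0],[[0,0,0],[0,0,0],0]]'
python3 -m handwheel '[[[0,0,0],[2,0,0],0],[[0,0,0],[2,0,0],0],[[0,0,0],[1,0,0],0],[[0,0,0],[1,0,0],0],[[0,0,0],[0,0,0],0],[[0,0,0],[0,0,0],0]]'
```

```text
clock: 11.85
eef_pos: [0.4767, 0.1033, 0.0793]
ee_rot: [[-0.075, 0.997, -0.001], [0.997, 0.075, -0.0], [-0.0, -0.001, -1.0]]
wrist_force: [-0.2, -1.1, -0.2]
grip_width: 0.0002
grasp_force: 0.0
clock: 12.45
eef_pos: [0.4766, 0.109, 0.0798]
ee_rot: [[-0.074, 0.997, 0.0], [0.997, 0.074, -0.0], [-0.0, 0.0, -1.0]]
wrist_force: [0.1, 0.3, 0.4]
grip_width: 0.0003
grasp_force: 0.0
```

```bash
python3 -m handwheel '[[[0,0,0],[1,0,0],0],[[0,0,0],[1,0,0],0],[[0,0,0],[1,0,0],0],[[0,0,0],[1,0,0],0],[[0,0,0],[1,0,0],0],[[0,0,0],[0,0,0],0]]' | grep -E 'pos|force'
```

```text
eef_pos: [0.4762, 0.1127, 0.0797]
wrist_force: [-0.0, -4.2, 1.0]
grasp_force: 2.1
```

```bash
python3 -m handwheel '[[[0,0,0],[1,0,0],0],[[0,0,0],[1,0,0],0],[[0,0,0],[1,0,0],0],[[0,0,0],[0,0,0],0]]' | grep -E 'pos|force'
```

```text
eef_pos: [0.4758, 0.1171, 0.0797]
wrist_force: [0.0, -4.3, 1.2]
grasp_force: 2.1
```

```bash
python3 -m handwheel '[[[0,0,0],[1,0,0],0],[[0,0,0],[1,0,0],0],[[0,0,0],[1,0,0],0],[[0,0,0],[0,0,0],0]]' | grep -E 'pos|force'
```

```text
eef_pos: [0.4756, 0.1205, 0.0797]
wrist_force: [0.0, -2.7, 0.3]
grasp_force: 1.7
```

```bash
python3 -m handwheel '[[[0,0,0],[1,0,0],0],[[0,0,0],[1,0,0],0],[[0,0,0],[1,0,0],0],[[0,0,0],[0,0,0],0]]' | grep -E 'pos|force'
```

```text
eef_pos: [0.4755, 0.1236, 0.0796]
wrist_force: [0.4, -2.5, -0.6]
grasp_force: 1.4
```

```bash
python3 -m handwheel '[[[0,0,0],[1,0,0],0],[[0,0,0],[1,0,0],0],[[0,0,0],[1,0,0],0],[[0,0,0],[0,0,0],0]]' | grep -E 'pos|force'
```

```text
eef_pos: [0.4754, 0.1272, 0.0798]
wrist_force: [0.2, -1.7, -0.3]
grasp_force: 0.6
```

Run:
```python
from h import *
goto((.4748,.134,.08))
c,W=shot('wrist','w6.png'); im=c["color"]
k=(im.max(2)<55)&(abs(W[...,0]-.475)<.011)&(abs(W[...,1]-.149)<.011)&(W[...,2]>.08); w=W[k]
if len(w): print(k.sum(),np.median(w,0),w.max(0))
```

```text
t 14.65 tcp [0.4754 0.1272 0.0798] shift mm [ 6.8 -0.1 -0.2] yaz 4.298922531815665 z [ 5.0e-04  1.6e-03 -1.0e+00] F [ 0.2 -1.7 -0.3]
8331 [0.47536076 0.1508925  0.16796464] [0.48599895 0.1599976  0.18428715]
```

```bash
python3 -m handwheel '[[[0,0,0],[1,0,0],0],[[0,0,0],[1,0,0],0],[[0,0,0],[1,0,0],0],[[0,0,0],[0,0,0],0]]' | grep -E 'pos|force'
```

```text
eef_pos: [0.4752, 0.1287, 0.0798]
wrist_force: [0.0, -2.7, -0.4]
grasp_force: 1.4
```

```bash
python3 -m handwheel '[[[0,0,0],[1,0,0],0],[[0,0,0],[1,0,0],0],[[0,0,0],[0,0,0],0]]' | grep -E 'pos|force'
```

```text
eef_pos: [0.4752, 0.129, 0.0798]
wrist_force: [1.0, -5.9, 2.3]
grasp_force: 3.2
```

```bash
python3 -m handwheel '[[[0,0,0],[1,0,0],0],[[0,0,0],[1,0,0],0],[[0,0,0],[0,0,0],0]]' | grep -E 'pos|force'
```

```text
eef_pos: [0.4752, 0.1291, 0.0798]
wrist_force: [1.7, -8.1, 3.1]
grasp_force: 4.7
```

The jaw has stopped, so the pin has probably dropped. I'll back off, lift clear and check the knob height.

```bash
python3 -m handwheel '[[[0,0,0],[-5,0,0],0],[[0,0,0],[-5,0,0],0],[[0,0,0],[0,0,-30],0],[[0,0,0],[0,0,-40],0],[[0,0,0],[-20,0,-30],0],[[0,0,0],[-20,0,0],0.8],[[0,0,0],[-30,0,0],0.8],[[0,0,0],[0,0,0],0.8],[[0,0,0],[0,0,0],0.8],[[0,0,0],[0,0,0],0.8]]' | grep -E 'pos|force'
python3 - <<'E'
from h import *
goto((.4748,.134,.08))
c,W=shot('wrist','w7.png'); im=c["color"]
k=(im.max(2)<55)&(W[...,2]>.08)&(W[...,2]<.115)&(abs(W[...,0]-.474)<.02)&(abs(W[...,1]-.152)<.025); w=W[k]
print(k.sum(),cv2.minEnclosingCircle(w[:,:2].astype(np.float32)),np.median(w,0))
E
```

```text
eef_pos: [0.4807, 0.055, 0.1798]
wrist_force: [0.7, 0.1, 0.6]
grasp_force: 0.0
t 16.7 tcp [0.4807 0.055  0.1798] shift mm [79.1  0.  99.9] yaz 4.3565950369773505 z [ 4.0e-04  1.8e-03 -1.0e+00] F [0.7 0.1 0.6]
1020 ((0.474463552236557, 0.1507575958967209), 0.012522020377218723) [0.47459323 0.15084315 0.09098085]
```

View pics/w7.png

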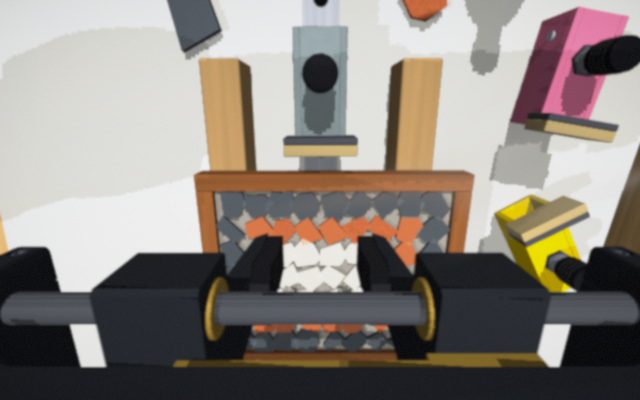

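The knob at (320,73) has its top back at 0.091 m, the same height as when it was pinned at the start, so the pin is fully home. The gap between pad (row 156) and panel (row 172) is about 16 mm, the robot is clear and the panel has not moved.

```bash
python3 -c "
from cell import job
print(job.close_job())"
```

```text
the job is handed in; nothing more can be done
None
```

The jaw is pinned in the first hole back from the panel, with the pin fully home, the pad about 16 mm clear of the panel edge and the panel not visibly moved. The job is handed in at about 17 s of the 51 s allowed; no verdict came back.

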